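# Turn the sample display to the front and lay the last slat

### The job

Turn the little round display by its steel post until the low end of its sloping board is at the brass pointer on the base and the turntable has clicked into that stop, and let go of it. Then lay the loose wooden scent slat on the slope as the third, overlapping course: brass plate downhill, lower edge along the dark line of the upper fixed slat, sides in line with the slats below, lying flat, and let go. Leave the display clicked in at the pointer and do not disturb the candles, the tin and the card box standing around.

Things in the scene. Friction and masses are not known exactly. Their poses are not given: they have to be found in the camera images.
- display_base: Dark steel foot of the display, 200 mm in diameter, fixed to the table; origin on the turning axis at table height. Its -x axis points to the front stop: a 46 mm tongue there carries the brass pointer, 136 mm from the axis (top 17 mm above the table).
- display_disc (a joint): Angle of the wooden disc (260 mm in diameter, top 36 mm above the table) on its base: 0 = low end of the slope at the brass pointer; grows anticlockwise seen from above. Starts 45 or 90 degrees anticlockwise of the pointer, so turn it clockwise. A spring plunger pulls it into a stop every 45 degrees, from about 20 degrees either side; about 8 N at the post passes a stop.
- post_grip (a point): The upright round steel post by which the disc is turned: 16 mm in diameter with a 20 mm cap, standing 105 mm from the turning axis on the disc (when the slope faces the pointer, at the base's +y side). The point is on the post's axis, 74 mm above the table; the post's top is 101 mm above the table, the disc 36 mm.
- slat_mid (a point): Upper of the two overlapping wooden slats fixed on the disc's sloping dark wooden board (84 mm wide, top end 140 mm above the table). Like the loose slat: 90 x 56 x 10 mm, dark line 45 mm from its lower end. Origin: centre of its underside; x uphill along it, y across, z out of its face; about 15 degrees from level. The loose slat belongs parallel to it, 45 mm farther along x and 10 mm along z.
- mid_line (a point): Middle of the dark line on the top face of slat_mid, where the middle of the loose slat's lower edge belongs. Axes as slat_mid.
- slat_centre (a point): Centre of the loose wooden slat, 90 (x) x 56 (y) x 10 (z) mm, about 45 g, lying flat on the table with its face up. Its brass-plate end (the lower end on the slope) is at -x; z is out of its face. The point is half-way through its thickness.
- tester_centre (a point): Bystander: open tester candle in a glass, 67 mm in diameter, 74 mm tall; point at its centre.
- tin_centre (a point): Bystander: flat golden hinged tin 61 x 88 x 22 mm; point at its centre.
- cards_centre (a point): Bystander: clear flat card box 65 x 92 x 19 mm; point at its centre.
- candle_centre (a point): Bystander: lidded candle jar, 69 mm in diameter, 82 mm tall; point at its centre.
Things that resemble listed ones, but are neither listed nor needed, are in the scene too. Of the things shaped like the part that bears slat_centre, the wooden one is meant.

How it is judged:
By the outcome, as a careful person would: the job done as asked, in the order asked, and still so for the second after the job is handed in, with the robot touching nothing.
It also fails if it takes over 56 s, if anything falls off the work surface, if the arm or the gripper's body presses on something with over 40 N, if the wrist force passes 120 N, or if a joint passes its speed limit or range.

### The arm

A 6-joint arm with a two-finger parallel gripper is mounted at the origin on a cart in front of the work surface, level with it; the furniture and walls round the work are solid. World frame = base frame: x ahead of the robot, y to its left, z up, the work surface at z = 0. Lengths are in m, angles in rad, forces in N, time in s.
With the tool pointing down it reaches from about 0.425 to 0.95 m from the base axis. Payload 14.7 kg.
Tool frame: the origin (TCP) lies on the centre line of the jaws, within the pads' length; the fingertips stand 25 mm ahead of it and the grasp point (between the pads) lies 6 mm ahead of it; z points along the fingers, y is the direction in which the jaws open and shut (so a half turn about z gives the same grasp; the last joint's range is limited). The gripper opens to 85 mm and grips with 20 to 120 N. Pads are 22 mm wide; open, the fingers measure 114 mm over their backs; the gripper's body (76 mm by 85 mm) begins 54 mm behind the grasp point. The pads swing forward as they close: fully open they stand 13 mm farther back than shut.
Start: joints at [1.157, 0.48, 1.596, -0, 1.065, -0.047], TCP at [0.233, 0.607, 0.256] pointing down, gripper open.
Joint ranges: [-2.75, 2.75], [-0.82, 2.05], [0.23, 2.67], [-1.56, 4.7], [0.09, 2.69], [-2.92, 2.92]. Speed limits (rad/s): [1.89, 1.89, 2.39, 3.01, 3.01, 3.01].

### API

Orientations are given as [roll, pitch, yaw] about the fixed x, y, z axes, in that order (R = Rz(yaw) Ry(pitch) Rx(roll)).
In Python, from station import env gives the robot as it stands. Calls block until the motion is done:
- env.move_to(position, orientation): joint-space move of the TCP to a pose.
- env.move_linear(position, ori=None, max_speed=0.15): straight line of the TCP; ori=None keeps the orientation; max_speed is the mean speed in m/s.
- env.set_joints(angles): joint-space move.
- env.grip(opening): finger opening in m; the grip force is fixed at half the most; returns when the fingers have stopped.
- env.pause(seconds).
- env.inverse_kinematics(position, orientation): joint angles nearest the present ones, or None.
- env.state(): the state.
- env.read_camera(name): name is "side" or "top" or "wrist"; returns the picture (400x640x3 uint8, red, green, blue); there is no depth.
- env.camera_params(name): a dict with "camera_matrix" (3x3 intrinsics, pixels), "k1" (the pictures are not rectified: a ray, as slopes to the right and down, at radius r is drawn at 1 + k1 r^2 times it, then the intrinsics apply), "eye" and "orientation" of the camera in the world; the wrist camera has in their place "T_tool_cam" (4x4, takes a point from camera to tool coordinates, whose origin is the TCP and whose axes are the flange's). Camera axes: x right, y down, z forward; pixel columns grow to the right and rows downward; lengths in m; the calibration is good to about 2 mm. A picture is of the moment at which its call begins: read the wrist's pose just before it. camera_params takes no time and is no camera call.
A pose or a line that the arm cannot do raises env.PlanningError and nothing moves.
- env.close_job(): hands the job in, once; it reports no verdict.
The state is a dict: "time_s": time; "joint_pos": joint angles; "joint_vel": joint speeds; "effort": joint torques, N m; "eef_pos": TCP position; "orientation": TCP orientation; "ft_force": force on the tool from outside, world axes, zero at the start; "wrist_torque": the same for the moment, N m; "width": finger opening in m.
Only numpy, scipy, OpenCV 4.12 (cv2) and the standard library are available. Lean on these libraries where they do the work, as an engineer would, in place of code of your own. Each camera call takes 0.05 s, during which the arm holds its last target. There are 200 camera calls.

## Working session

There is one attempt and no reset: what is moved stays moved. The work goes in short steps, each a Python script; the robot and the scene stay as the last script left them, time stands still between calls to the robot, and variables do not carry over. Pictures are saved under pics/ and viewed, about 8 in all and at most 12, crops included, and the job is handed in when it is done.

```bash
ls; mkdir -p pics; python3 - <<'E'
from station import env
import cv2,numpy as np
np.set_printoptions(precision=4,suppress=True)
for n in("side","top"):
    im=env.read_camera(n); cv2.imwrite(f"pics/{n}0.png",im[...,::-1]); 
    print(n,env.camera_params(n))
print(env.camera_params("wrist"))
s=env.state();print(s)
a=cv2.imread("pics/side0.png");b=cv2.imread("pics/top0.png")
E
```

```text
pics
side {'camera_matrix': array([[438.0096,   0.    , 314.1262],
       [  0.    , 438.0096, 201.1476],
       [  0.    ,   0.    ,   1.    ]]), 'k1': -0.11277275308218553, 'eye': array([ 0.1326, -0.9371,  0.9109]), 'orientation': array([-2.268 ,  0.0037, -0.3796])}
top {'camera_matrix': array([[468.6102,   0.    , 316.1392],
       [  0.    , 468.6102, 185.5459],
       [  0.    ,   0.    ,   1.    ]]), 'k1': -0.1100457692004961, 'eye': array([ 0.3606, -0.0436,  1.3734]), 'orientation': array([-3.0389,  0.001 , -1.5471])}
{'camera_matrix': array([[353.5449,   0.    , 316.0789],
       [  0.    , 353.5449, 196.7595],
       [  0.    ,   0.    ,   1.    ]]), 'k1': 0.008804589266634544, 'T_tool_cam': array([[ 0.0003, -0.9523, -0.3053,  0.0787],
       [ 1.    ,  0.0004, -0.0002, -0.0001],
       [ 0.0003, -0.3053,  0.9523, -0.1165],
       [ 0.    ,  0.    ,  0.    ,  1.    ]])}
{'time_s': 0.1, 'joint_pos': array([ 1.1574,  0.4808,  1.5968,  0.    ,  1.0651, -0.0466]), 'joint_vel': array([-0.0016, -0.0019, -0.0012, -0.0013,  0.0007,  0.0006]), 'effort': array([  0.0015, -95.225 , -43.1036,  -0.0003,   0.0055,  -0.    ]), 'eef_pos': array([0.2329, 0.6065, 0.2557]), 'orientation': array([-3.1405, -0.0001,  2.7748]), 'ft_force': array([-1.3616, -0.1475,  0.89  ]), 'wrist_torque': array([-0.0292,  0.0561, -0.0032]), 'width': 0.08557678112969096}
```

View pics/top0.png

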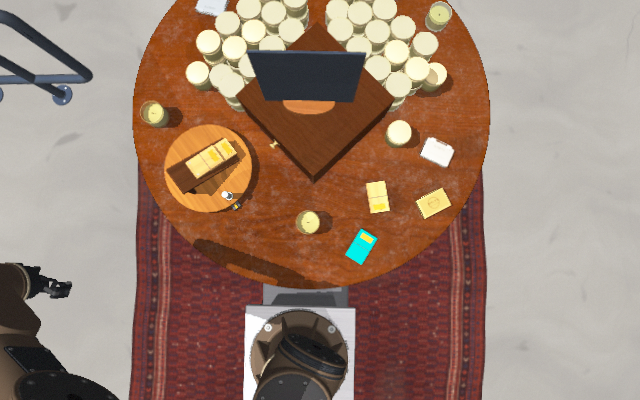

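View pics/side0.png

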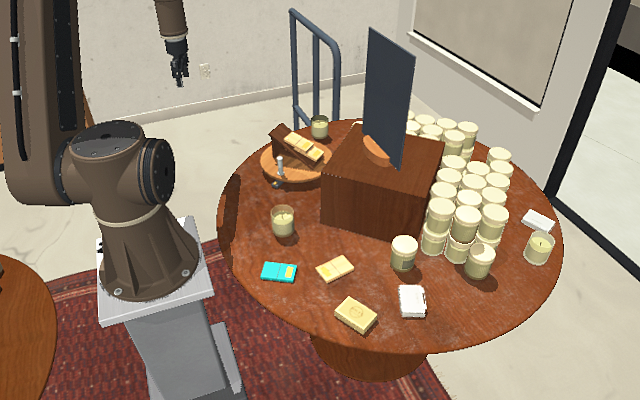

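The top view shows the turntable at (209,168), with its post at (228,196) and brass at (237,205). That brass is probably the pointer, since the brass at (275,145) is too far out. The low end of the slope faces up and right, so the disc is about 90° anticlockwise.

Slat candidates are the light wooden one at (377,197), the turquoise one at (361,246), and the tin with a round emblem at (433,203). The wooden one at (377,197) fits. I'll confirm with enlarged crops.

```bash
cat > h.py <<'E'
from station import env
import numpy as np,cv2
from scipy.spatial.transform import Rotation as R
np.set_printoptions(precision=4,suppress=True)
def cam(n,st=None):
    p=env.camera_params(n)
    if n=="wrist":
        T=np.eye(4);T[:3,:3]=R.from_euler('xyz',st["orientation"]).as_matrix();T[:3,3]=st["eef_pos"]
        T=T@p["T_tool_cam"];return p,T[:3,3],T[:3,:3]
    return p,np.array(p["eye"]),R.from_euler('xyz',p["orientation"]).as_matrix()
def rays(n,uv,st=None):
    p,e,M=cam(n,st)
    q=cv2.undistortPoints(np.float64(uv).reshape(-1,1,2),p["camera_matrix"],np.array([p["k1"],0,0,0.]))[:,0]
    return e,np.c_[q,np.ones(len(q))]@M.T
def onz(n,uv,z,st=None):
    e,d=rays(n,uv,st); z=np.broadcast_to(z,len(d)); return e+d*((z-e[2])/d[:,2])[:,None]
def tri(obs):
    A=np.zeros((3,3));b=np.zeros(3)
    for e,d in obs:
        d=d/np.linalg.norm(d);P=np.eye(3)-np.outer(d,d);A+=P;b+=P@e
    return np.linalg.solve(A,b)
def proj(n,X,st=None):
    p,e,M=cam(n,st);c=(np.atleast_2d(X)-e)@M
    return cv2.projectPoints(c,np.zeros(3),np.zeros(3),p["camera_matrix"],np.array([p["k1"],0,0,0.]))[0][:,0]
def snap(n,f):
    st=env.state();im=env.read_camera(n)[...,::-1].copy();cv2.imwrite(f"pics/{f}.png",im);return st,im
E
python3 - <<'E'
from h import *
t=cv2.imread("pics/top0.png");s=cv2.imread("pics/side0.png")
a=cv2.resize(t[115:225,155:285],None,fx=3,fy=3,interpolation=3)
b=cv2.resize(t[130:270,340:460],(390,330+125),interpolation=3)
c=cv2.resize(s[110:200,245:345],(400,360),interpolation=3)
o=np.zeros((600,800,3),np.uint8);o[:330,:390]=a;o[:455,395:785]=b
o[335:600,:390]=cv2.resize(s[115:200,230:355],(390,265),interpolation=3)
cv2.imwrite("pics/crop.png",o)
print("disc c",onz("top",[[209,168]],.036),"slat",onz("top",[[377,197]],.01),"post",onz("top",[[228,194]],.101),"ptr",onz("top",[[237,206]],.017))
E
```

```text
disc c [[0.5421 0.2726 0.036 ]] slat [[ 0.4715 -0.2175  0.01  ]] post [[0.4627 0.2013 0.101 ]] ptr [[0.4351 0.1897 0.017 ]]
```

View pics/crop.png

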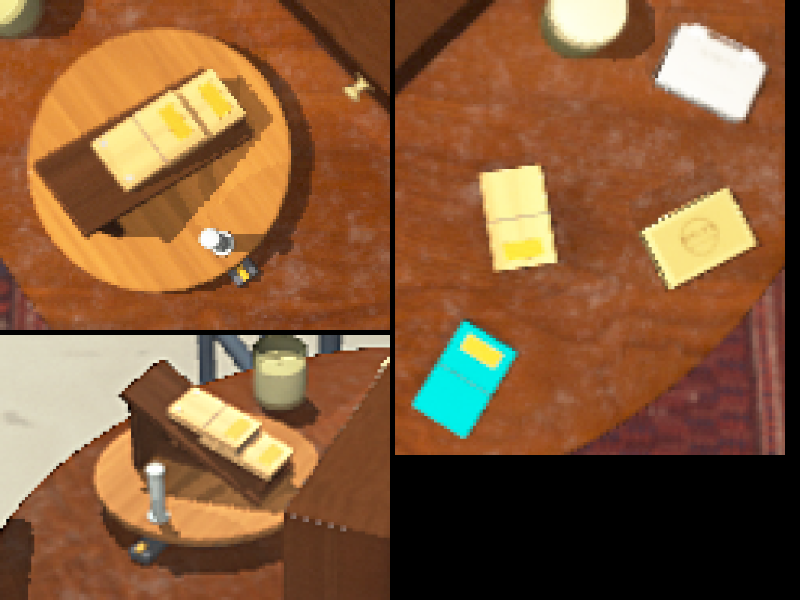

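The crops confirm three things:
- The brass arrow on the dark tongue at (237,205) is the pointer.
- The disc stands at about 90°.
- The wooden slat with the brass plate and dark line at top (377,197) is the one to use. The turquoise one is a lookalike, and the tin has the emblem.

Next I'll turn the disc with a loose cage around the post.

```bash
python3 - <<'E'
from h import *
C=np.array([.5421,.2726]);a0=np.deg2rad(217.8+.0)
def P(a,z=.080): return np.r_[C+.105*np.array([np.cos(a),np.sin(a)]),z]
def O(a): return [np.pi,0,(a+np.pi)%(2*np.pi)-np.pi]
env.move_to(P(a0,.18),O(a0)); env.move_linear(P(a0),O(a0),.12)
env.grip(.021); s=env.state(); print(s["time_s"],s["width"],s["ft_force"])
for k in range(1,7):
    a=a0-np.deg2rad(15*k); env.move_linear(P(a),O(a),.09)
    s=env.state(); print(s["time_s"],s["eef_pos"],s["ft_force"],s["width"])
env.grip(.045); env.pause(.3); print(env.state()["ft_force"])
env.move_linear(P(a,.20),O(a),.2)
st,im=snap("wrist","w1"); snap("top","top1"); print(st["time_s"])
E
```

```text
3.4167 0.02048400227251629 [-0.0934 -0.2796  0.0242]
3.875 [0.4453 0.232  0.08  ] [-1.053   0.7276 -0.2238] 0.021112990314130893
4.3333 [0.4383 0.2585 0.08  ] [-1.3847  3.2919 -0.7818] 0.02108269374959647
4.7917 [0.4381 0.2854 0.0799] [0.1908 0.3895 1.6476] 0.021266867286918994
5.25 [0.445  0.3118 0.08  ] [-0.0719  0.1626 -0.1009] 0.02067190006306032
5.7083 [0.4595 0.3364 0.0802] [ 3.6587  4.6991 -2.6532] 0.020985344211885394
6.1667 [0.4776 0.3551 0.08  ] [-0.1356 -0.195  -0.2008] 0.02079412007040866
[-0.3646 -0.6769 -0.1857]
7.575
```

View pics/top1.png

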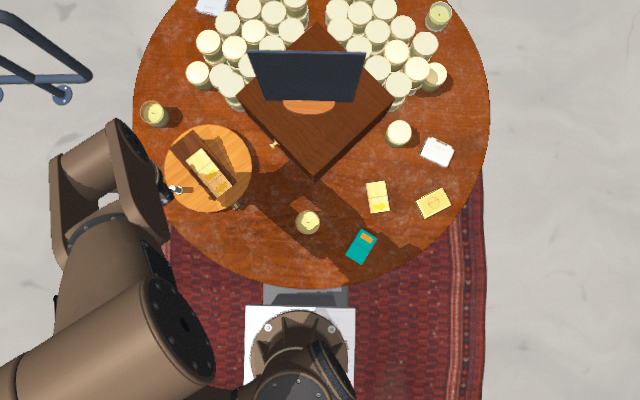

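The disc has been turned and the low end now faces the pointer. Next come close wrist views of the slope from two positions, then one of the loose slat.

```bash
python3 - <<'E'
from h import *
import pickle
t=onz("top",[[203,166],[377,197]],[.1,.01]); print(t)
S=[]
for y in (37.8,-142.2): print(y,env.inverse_kinematics([*t[0,:2],.27],[np.pi,0,np.deg2rad(y)]))
yaw=np.deg2rad(-142.2)
u=np.array([np.cos(np.deg2rad(37.8)),np.sin(np.deg2rad(37.8))])
for i,dx in enumerate((-.045,.045)):
    env.move_to([*(t[0,:2]+dx*u),.26],[np.pi,0,yaw]); env.pause(.2)
    st,im=snap("wrist",f"w2{i}"); S.append(st)
env.move_to([*t[0,:2],.30],[np.pi,0,yaw])
snap("top","top2")
env.move_to([*t[1,:2],.22],[np.pi,0,np.pi*.5+0.1]); env.pause(.2)
st,im=snap("wrist","w3"); S.append(st); print(st["time_s"],st["joint_pos"])
pickle.dump(S,open("S.pkl","wb"))
o=np.hstack([cv2.imread(f"pics/w2{i}.png")[20:320,120:520] for i in(0,1)])
o=np.vstack([o,np.hstack([im[20:320,120:520],cv2.resize(cv2.imread("pics/top2.png")[115:225,155:285],(400,300))])])
cv2.imwrite("pics/o2.png",o)
E
```

```text
[[ 0.5386  0.2746  0.1   ]
 [ 0.4715 -0.2175  0.01  ]]
37.8 [ 0.4213  0.4032  1.6893 -0.      1.0491  1.3324]
-142.2 [ 0.4213  0.4032  1.6893  0.      1.0491 -1.8092]
12.6583 [-0.4895  0.3429  1.9327  0.      0.8658 -0.5908]
```

View pics/o2.png

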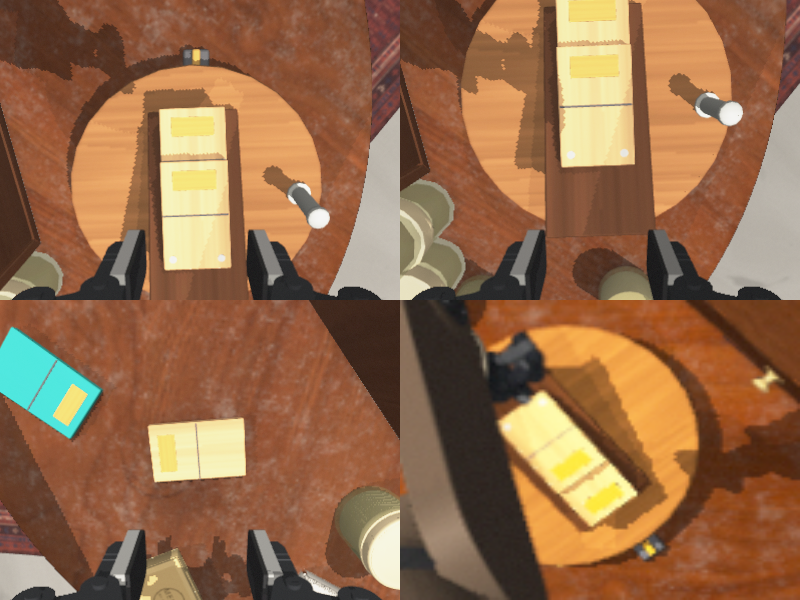

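```bash
python3 - <<'E'
from h import *
import pickle
S=pickle.load(open("S.pkl","rb"))
ims=[cv2.imread(f"pics/{n}.png") for n in("w20","w21","w3")]
a=np.float32([[160,161],[228,159.5],[162,215.5],[229,213.5],[165,269.5],[231,267.5]])+[120,20]
b=np.float32([[157,47],[231,44],[160,107],[233,104],[161.5,167],[234.5,163]])+[120,20]
pts=[]
for im,p in zip(ims,(a,b)):
    g=cv2.cvtColor(im,6); q=cv2.cornerSubPix(g,np.float32(p).reshape(-1,1,2).copy(),(4,4),(-1,-1),(3,30,.01))[:,0]
    print(np.c_[p,q]); pts.append(p)
rs=[rays("wrist",p,s) for p,s in zip(pts,S)]
X=np.array([tri([(r[0],r[1][i]) for r in rs]) for i in range(6)])
print(X); print([np.linalg.norm(proj("wrist",X,s)-p,axis=1) for s,p in zip(S,pts)])
print("w",[np.linalg.norm(X[i]-X[i+1]) for i in(0,2,4)],"L",np.linalg.norm(X[4]-X[0]),np.linalg.norm(X[5]-X[1]),np.linalg.norm(X[2]-X[0]))
up=(X[4]+X[5]-X[0]-X[1])/2; up/=np.linalg.norm(up); ac=(X[::2]-X[1::2]).mean(0)
print("up",up,"tilt",np.rad2deg(np.arcsin(up[2])),"yaw",np.rad2deg(np.arctan2(up[1],up[0])),"across",ac,np.rad2deg(np.arctan2(ac[1],ac[0])), "mid line",(X[2]+X[3])/2)
print("ptr",onz("wrist",[[316,77]],.017,S[0]))
h=cv2.cvtColor(ims[2],cv2.COLOR_BGR2HSV)
m=((h[...,2]>175)&(h[...,0]>15)&(h[...,0]<40)&(h[...,1]<190)).astype(np.uint8)
m=cv2.morphologyEx(m,3,np.ones((5,5)))
for c in cv2.findContours(m,0,2)[0]:
    if cv2.contourArea(c)>2500:
        w=onz("wrist",c[:,0].astype(float),.010,S[2])
        r=cv2.minAreaRect(np.float32(w[:,:2]*1000)); print(cv2.boundingRect(c),r)
w=onz("wrist",np.float64([[148,127],[155,182],[244,118],[246,174]])+[120,20],.01,S[2]); print(w, w.mean(0))
o=np.hstack([cv2.resize(ims[0][150:320,250:390],(396,480),interpolation=3),cv2.resize(ims[1][40:210,250:390],(396,480),interpolation=3)])
cv2.imwrite("pics/o3.png",o)
E
```

```text
[[280.     181.     280.0566 181.9062]
 [348.     179.5    346.6744 179.6547]
 [282.     235.5    281.7693 236.4977]
 [349.     233.5    349.3588 233.5484]
 [285.     289.5    284.2985 289.4785]
 [351.     287.5    350.6425 286.7865]]
[[277.      67.     276.387   66.668 ]
 [351.      64.     349.5667  63.3074]
 [280.     127.     278.4709 126.1884]
 [353.     124.     352.3154 123.5749]
 [281.5    187.     281.3191 186.6796]
 [354.5    183.     354.3533 183.7853]]
[[0.5209 0.2225 0.0919]
 [0.485  0.2656 0.0945]
 [0.5537 0.2505 0.106 ]
 [0.518  0.2927 0.1074]
 [0.5871 0.2786 0.1185]
 [0.5502 0.3194 0.1219]]
[array([0.2035, 0.2409, 0.5508, 0.1854, 0.2888, 0.1279]), array([0.2245, 0.2659, 0.6066, 0.2043, 0.3175, 0.1408])]
w [np.float64(0.05608021461969624), np.float64(0.05532311569625732), np.float64(0.05510061557086983)] L 0.09071993715995691 0.08892274980519474 0.045392821202551795
up [0.7318 0.6116 0.3007] tilt 17.49988197911385 yaw 39.88744821000411 across [ 0.0362 -0.042  -0.0024] -49.276361658701816 mid line [0.5358 0.2716 0.1067]
ptr [[0.4369 0.1951 0.017 ]]
(259, 269, 68, 91) ((455.8623962402344, -382.804931640625), (62.65837860107422, 100.25788879394531), 28.91322898864746)
(0, 259, 196, 141) ((204.28982543945312, -404.5686950683594), (268.95721435546875, 152.5054473876953), 36.72515106201172)
(480, 229, 93, 81) ((697.1357421875, -301.0093994140625), (85.81891632080078, 100.12408447265625), 58.692378997802734)
(268, 138, 98, 64) ((472.6009521484375, -217.4305877685547), (89.53555297851562, 55.94375991821289), 10.230698585510254)
[[ 0.4248 -0.1997  0.01  ]
 [ 0.4348 -0.2529  0.01  ]
 [ 0.5122 -0.1825  0.01  ]
 [ 0.5218 -0.2358  0.01  ]] [ 0.4734 -0.2177  0.01  ]
```

View pics/o3.png

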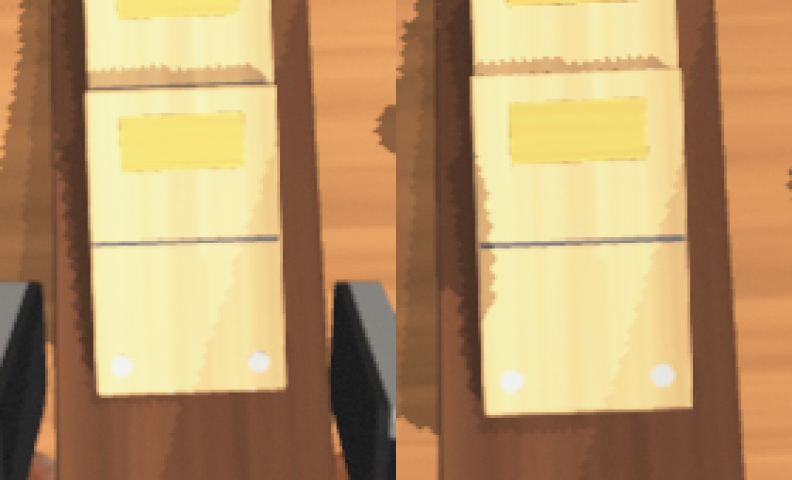

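```bash
python3 - <<'E'
from h import *
import pickle
from scipy.optimize import least_squares
S=pickle.load(open("S.pkl","rb"))
a=np.array([[280,181.4],[347.6,179.7],[282.5,235.9],[348.6,234.1],[284.6,289.6],[351.1,287.]])
b=np.array([[276.5,66.5],[350.8,64.4],[279.7,126.9],[352.3,124.1],[281.1,186.7],[354.6,184.2]])
# rigid fit: slat_mid top face, params = rotvec, mid_line position
L=np.array([[-45,28],[-45,-28],[0,28],[0,-28],[45,28],[45,-28.]])/1000
# image left at lower end: which side is +y?  (image x right = -tool... ) use triangulation sign: left pt has smaller y => slat -y
L[:,1]*=-1
L3=np.c_[L,np.zeros(6)]
f=lambda p:np.r_[(proj("wrist",R.from_rotvec(p[:3]).apply(L3)+p[3:],S[0])-a).ravel(),(proj("wrist",R.from_rotvec(p[:3]).apply(L3)+p[3:],S[1])-b).ravel()]
p0=np.r_[R.from_euler('xyz',[0,np.deg2rad(-15),np.deg2rad(39)]).as_rotvec(),.536,.272,.107]
r=least_squares(f,p0); Rm=R.from_rotvec(r.x[:3])
print("rigid rpy",Rm.as_euler('xyz',degrees=True),"midline",r.x[3:],"rms",np.sqrt(np.mean(r.fun**2)))
for i,n in enumerate(("w20","w21")):
    im=cv2.imread(f"pics/{n}.png");h=cv2.cvtColor(im,cv2.COLOR_BGR2HSV)
    m=((h[...,0]>9)&(h[...,0]<18)&(h[...,1]>100)&(h[...,2]>165)).astype(np.uint8);m=cv2.morphologyEx(m,2,np.ones((5,5)))
    c=max(cv2.findContours(m,0,1)[0],key=cv2.contourArea)[:,0].astype(float)
    w=onz("wrist",c,.036,S[i])[:,:2]; k=abs(np.linalg.norm(w-[.542,.2726],axis=1)-.13)<.007; w=w[k]
    q=least_squares(lambda p:np.linalg.norm(w-p[:2],axis=1)-p[2],[.542,.2726,.13],loss='soft_l1',f_scale=.001).x
    q2=least_squares(lambda p:np.linalg.norm(w-p[:2],axis=1)-.13,[.542,.2726],loss='soft_l1',f_scale=.001).x
    print(n,len(w),q,q2)
    ptr=onz("wrist",[[316,77]],.017,S[0])[0,:2]
    for C in(q[:2],q2): d=C-ptr; print(" ptr dist",np.linalg.norm(d),"yaw",np.rad2deg(np.arctan2(d[1],d[0])))
cap=tri([(rays("wrist",x,s)[0],rays("wrist",x,s)[1][0]) for x,s in zip(([[438,238]],[[452,133]]),S)])
print("cap",cap)
E
```

```text
rigid rpy [ -1.3032 -15.7899  39.8878] midline [0.5362 0.2719 0.106 ] rms 0.3886491300899172
w20 328 [0.5439 0.2777 0.1274] [0.5463 0.2784]
 ptr dist 0.13511958156391238 yaw 37.66957285425925
 ptr dist 0.13743859533985237 yaw 37.30136895086047
w21 247 [0.5443 0.2783 0.1272] [0.5463 0.2758]
 ptr dist 0.1358652019042691 yaw 37.781648453404955
 ptr dist 0.1359103090788825 yaw 36.405518268863155
cap [0.4766 0.3587 0.0993]
```

Two things emerge from the measurements. The rigid fit of slat_mid is good, at 0.39 px rms and 15.8° tilt. But the disc yaw (39.9–40°, from slats and post) is about 2° short of the pointer direction (≈37.7°). I'll nudge it home and re-measure.

```bash
python3 - <<'E'
from h import *
import pickle
S=pickle.load(open("S.pkl","rb"))
C=np.array([.5445,.278])
def P(a,z=.080): a=np.deg2rad(a);return np.r_[C+.1055*np.array([np.cos(a),np.sin(a)]),z]
def O(a): return [np.pi,0,np.deg2rad(a)]
env.grip(.045)
p=P(130,.26); env.move_to([.50,.0,.33],[np.pi,0,2.0]); env.move_to(P(130,.15),O(130)); env.move_linear(P(130),O(130),.15)
env.grip(.010); s=env.state(); print(s["time_s"],s["width"],s["ft_force"])
env.move_linear(P(127.3),O(127.3),.03); s=env.state(); print(s["eef_pos"],s["ft_force"])
env.grip(.045); env.pause(.3)
env.move_linear(P(127.3,.2),O(127.3),.25)
y=np.deg2rad(-142.2); T=[]
env.move_to(S[0]["eef_pos"],S[0]["orientation"]); env.pause(.2); st,i0=snap("wrist","w40"); T.append(st)
env.move_to(S[1]["eef_pos"],S[1]["orientation"]); env.pause(.2); st,i1=snap("wrist","w41"); T.append(st); print(st["time_s"])
pickle.dump(T,open("T.pkl","wb"))
o=np.hstack([cv2.resize(i0[150:320,250:390],(396,480),interpolation=3),cv2.resize(i1[40:210,250:390],(396,480),interpolation=3)])
o2=np.hstack([cv2.resize(i0[65:115,290:345],(132,120),interpolation=3),np.zeros((120,660,3),np.uint8)])
o2[:,140:340]=cv2.resize(i0[60:180,220:420],(200,120))
cv2.imwrite("pics/o4.png",np.vstack([o,o2]))
E
```

```text
16.375 0.015512439349748615 [-0.3658 -0.5079  7.437 ]
[0.4815 0.3625 0.0811] [ 2.5326 -0.1917  6.7435]
20.5417
```

View pics/o4.png

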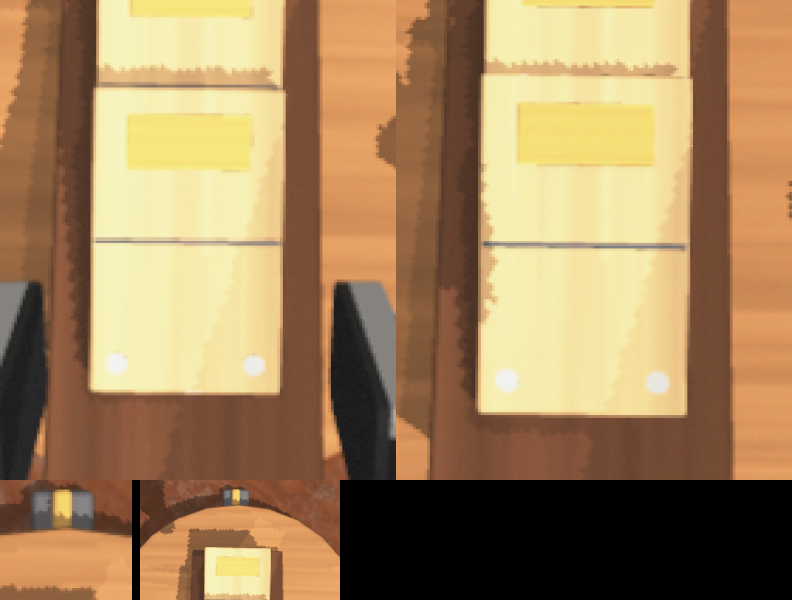

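```bash
cat > fit.py <<'E'
from h import *
from scipy.optimize import least_squares
L3=np.array([[-45,-28,0],[-45,28,0],[0,-28,0],[0,28,0],[45,-28,0],[45,28,0.]])/1000
def fit(obs,ini=(.536,.272,.107)):
    pj=lambda p:np.concatenate([(proj("wrist",R.from_rotvec(p[:3]).apply(L3)+p[3:],s)-a).ravel() for s,a in obs])
    r=least_squares(pj,np.r_[R.from_euler('xyz',[0,-.26,.66]).as_rotvec(),ini])
    return R.from_rotvec(r.x[:3]),r.x[3:],np.sqrt(np.mean(r.fun**2))
E
python3 - <<'E'
from fit import *
import pickle
T=pickle.load(open("T.pkl","rb"))
k=140/396.;v=170/480.
a=np.array([[94,88],[285,91],[95,240],[281,243],[90,391.5],[280,394]])*[k,v]+[250,150]
b=np.array([[481-396,74],[692-396,78],[482.5-396,243],[687-396,247.5],[478-396,412],[687-396,416]])*[k,v]+[250,40]
Rm,m,e=fit([(T[0],a),(T[1],b)]); print(Rm.as_euler('xyz',degrees=True),m,e)
# rotation centre from two poses (yaw, midline)
y0,y1=np.deg2rad(39.89),np.deg2rad(Rm.as_euler('xyz',degrees=True)[2]);m0=np.array([.5362,.2719])
D=R.from_euler('z',y1-y0).as_matrix()[:2,:2]; print("rotc",np.linalg.solve(np.eye(2)-D,m[:2]-D@m0))
ptr=onz("wrist",[[315.8,77.5]],.017,T[0])[0,:2]
u=np.array([np.cos(y1),np.sin(y1)])
print("ptr",ptr)
for C in ([.5445,.278],m[:2]+.0105*u): d=C-ptr; print(C,np.linalg.norm(d),np.rad2deg(np.arctan2(d[1],d[0])))
E
```

```text
[ -0.6753 -16.0637  36.9119] [0.535  0.273  0.1067] 0.5267351463092717
rotc [0.5559 0.2959]
ptr [0.4363 0.1959]
[0.5445, 0.278] 0.1357991102922648 37.190975714382695
[0.5434 0.2793] 0.13567620942371314 37.90265920858016
```

The disc now sits at yaw 36.9° with the pointer at 37.2–37.9°, so it is within about 1° and holding in the stop. Next I'll pick up the slat, sensing the table by contact.

```bash
python3 - <<'E'
from h import *
yaw=np.deg2rad(10.5);c=np.array([.473,-.2176]);o=[np.pi,0,yaw]
env.grip(.068)
env.move_to([.45,.02,.30],[np.pi,0,.5]); env.move_to([*c,.09],o); env.move_linear([*c,.034],o,.12)
f0=env.state()["ft_force"][2]; z=.034
while z>.012:
    z-=.0015; env.move_linear([*c,z],o,.03); f=env.state()["ft_force"][2]-f0
    if abs(f)>3: break
s=env.state();print("contact",z,s["eef_pos"],f,s["time_s"])
zg=s["eef_pos"][2]+.003
env.move_linear([*c,zg],o,.05); env.grip(.03); s=env.state(); print(s["width"],s["eef_pos"],s["time_s"],s["orientation"])
open("zg","w").write(str(s["eef_pos"][2]-.005))
env.move_linear([*c,zg+.15],o,.2); s=env.state(); print(s["width"],s["ft_force"],s["time_s"])
st,im=snap("wrist","w5"); _,im2=snap("side","s5")
cv2.imwrite("pics/o5.png",np.hstack([im[100:400,120:520],cv2.resize(im2[150:300,260:460],(400,300))]))
E
```

```text
contact 0.017499999999999988 [ 0.4731 -0.2177  0.0179] 10.139862428599923 28.025
0.05449747307902125 [ 0.4731 -0.2177  0.0213] 28.5667 [ 3.1413 -0.0003  0.1833]
0.053939573169411885 [-0.5301 -0.7575 -1.0303] 29.4667
```

View pics/o5.png

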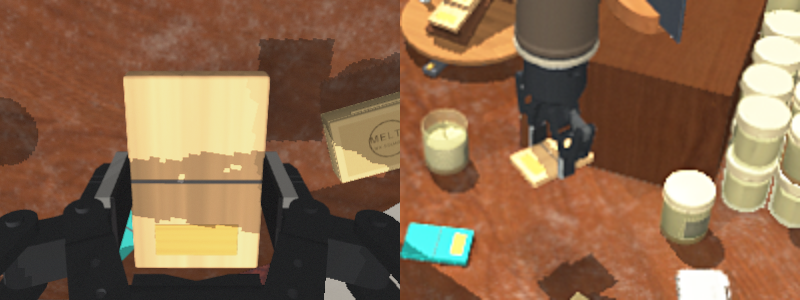

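The slat is held: brass plate towards the bottom, dark line at row 181 of the crop, jaws around its middle. Next I'll fit its pose in the tool frame and place it.

```bash
python3 - <<'E'
from fit import *
s=env.state(); a=np.array([[259,267],[135,267],[261,181],[132,181],[269,75],[124,75]])+[120,100.]
Rm,m,e=fit([(s,a)],(.473,-.218,.16)); Rt=R.from_euler('xyz',s["orientation"])
tm=Rt.inv().apply(m-s["eef_pos"]); rel=(Rt.inv()*Rm).as_euler('xyz',degrees=True)
print("top centre in tool",tm,"rel",rel,"rms",e)
# plane cross-check: rays on expected top-face height
zt=s["eef_pos"][2]-(float(open("zg").read())-.005)
w=onz("wrist",a,zt,s); q=Rt.inv().apply(w-s["eef_pos"]); print(q, q[[0,1,4,5]].mean(0))
E
```

```text
top centre in tool [-0.0012  0.0001  0.0152] rel [179.7826  -1.3706  -0.1595] rms 1.0412664311968085
[[-0.0433  0.0281  0.0113]
 [-0.0434 -0.0275  0.0114]
 [ 0.0005  0.0266  0.0112]
 [ 0.0005 -0.0264  0.0113]
 [ 0.0454  0.027   0.0112]
 [ 0.0454 -0.0269  0.0112]] [0.001  0.0002 0.0113]
```

```bash
python3 - <<'E'
from h import *
h=float(open("zg").read()); yaw,t=np.deg2rad(36.9),np.deg2rad(15.8)
o=[np.pi,-t,yaw]; Rs=R.from_euler('xyz',[0,-t,yaw]); n=Rs.apply([0,0,1.])
m=np.array([.5354,.2727,.1064])
G=m+Rs.apply([.045-.0005,0,.005+h]); print("goal",G)
env.move_to([.45,-.05,.30],[np.pi,0,.4]); env.move_to(G+.06*n,o); env.move_linear(G+.007*n,o,.12); env.pause(.2)
f0=env.state()["ft_force"]; d=.007
while d>-.007:
    d-=.001; env.move_linear(G+d*n,o,.02); f=(env.state()["ft_force"]-f0)
    if f@n>4: break
s=env.state(); print("d",d,"f",f,f@n,s["time_s"],s["width"])
_,im2=snap("side","s6"); _,im=snap("wrist","w6")
cv2.imwrite("pics/o6.png",np.hstack([im[100:400,120:520],cv2.resize(im2[90:210,230:390],(400,300),interpolation=3)]))
E
```

```text
goal [0.565  0.2949 0.139 ]
d 0.003 f [-2.3058 -1.2595  3.6277] 4.198558105494213 33.5917 0.05419704283851369
```

View pics/o6.png

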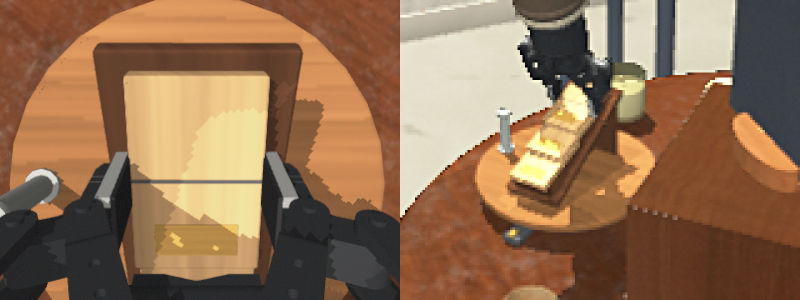

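Contact came 3 mm early, which agrees with the fit showing the slat sitting lower in the jaws. I'll press slightly to seat it, release, retreat and inspect.

```bash
python3 - <<'E'
from h import *
import pickle
S=pickle.load(open("S.pkl","rb"))
yaw,t=np.deg2rad(36.9),np.deg2rad(15.8);o=[np.pi,-t,yaw];n=R.from_euler('xyz',[0,-t,yaw]).apply([0,0,1.])
G=np.array([.565,.2949,.139])
env.move_linear(G+.002*n,o,.02); print(env.state()["ft_force"]@n)
env.grip(.070); env.pause(.3); env.move_linear(G+.08*n,o,.15)
T=[]
u=np.array([np.cos(yaw),np.sin(yaw),0])
for i in(0,1):
    env.move_to(np.array(S[0]["eef_pos"])+(0.0+.08*i)*u+[0,0,.02],[np.pi,0,yaw]) ; env.pause(.2)
    st,im=snap("wrist",f"w7{i}"); T.append(st)
print(st["time_s"]); pickle.dump(T,open("T7.pkl","wb"))
_,sd=snap("side","s7")
A=[cv2.resize(cv2.imread(f"pics/w7{i}.png")[40:300,220:430],(396,490)) for i in(0,1)]
cv2.imwrite("pics/o7.png",np.hstack(A))
E
```

```text
24.35703621753842
36.6167
```

View pics/o7.png

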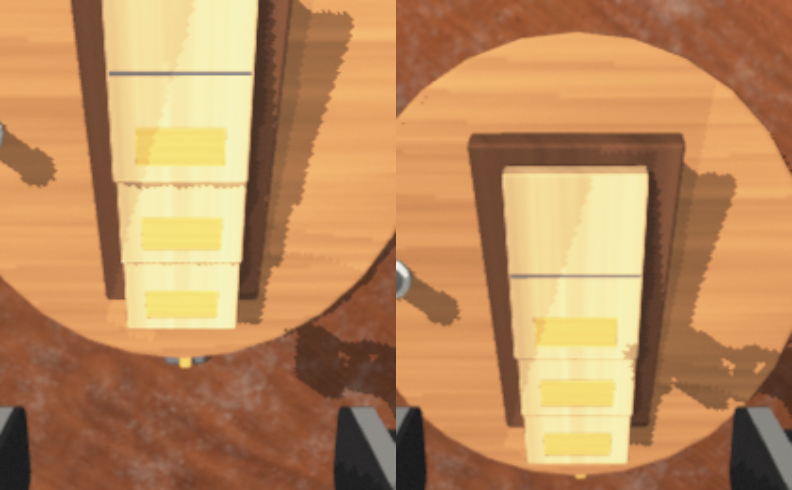

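```bash
python3 - <<'E'
import fit as F
from fit import *
import pickle
T=pickle.load(open("T7.pkl","rb"))
k=np.array([210/396,260/490])
a=np.array([[246,184],[115,182],[252,73],[109,73]])*k+[220,40]
b=np.array([[643-396,359],[513-396,358],[641.5-396,275.5],[510-396,275.5],[647.5-396,170],[503-396,171.5]])*k+[220,40]
full=F.L3.copy()
def res(p,L,s,q): return (proj("wrist",R.from_rotvec(p[:3]).apply(L)+p[3:],s)-q).ravel()
r=least_squares(lambda p:np.r_[res(p,full[:4],T[0],a),res(p,full,T[1],b)],np.r_[R.from_euler('xyz',[0,-.27,.645]).as_rotvec(),.565,.295,.13])
Rm=R.from_rotvec(r.x[:3]);m=r.x[3:]
print("rpy",Rm.as_euler('xyz',degrees=True),m,np.sqrt(np.mean(r.fun**2)))
Rs=R.from_euler('xyz',[0,-15.8,36.9],degrees=True)
le=m+Rm.apply([-.045,0,-.01]); print("lower edge minus midline in slat axes (mm)",1000*Rs.inv().apply(le-np.array([.5354,.2727,.1064])))
# mid slat lower-edge, same pictures: centre of visible lower edges vs loose lower edge
E
python3 - <<'E'
import cv2,numpy as np
s=cv2.imread("pics/s7.png");s0=cv2.imread("pics/side0.png")
cv2.imwrite("pics/o8.png",np.vstack([np.hstack([cv2.resize(s[110:200,230:350],(400,300),interpolation=3),cv2.resize(s[200:340,260:450],(400,300))])]))
E
```

```text
rpy [ -1.2586 -13.8205  37.3162] [0.5665 0.296  0.1267] 0.937657287262516
lower edge minus midline in slat axes (mm) [-2.4027 -0.5542  0.4977]
```

View pics/o8.png

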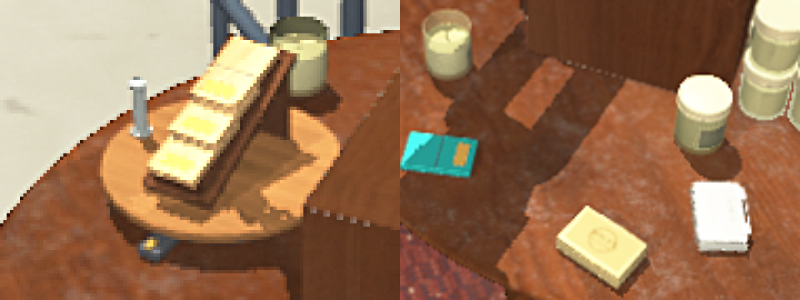

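```bash
python3 - <<'E'
from fit import *
import pickle
T=pickle.load(open("T7.pkl","rb"));k=np.array([210/396,260/490])
E=[[[(115,182),(246,184)],[(121,262),(243,263)],[(127,328),(237,328)]],[[(117,358),(247,359)],[(123,414),(236,415.5)],[(130,463),(232,464)]]]
for t in(15,15.8):
  Rs=R.from_euler('xyz',[0,-t,37],degrees=True);n=Rs.apply([0,0,1.]);m=np.array([.5354,.2727,.1064])
  for s,e in zip(T,E):
    X=[]
    for pts,off in zip(e,(.01,0,-.01)):
        o,d=rays("wrist",np.array(pts)*k+[220,40],s); q=m+off*n
        w=o+d*(((q-o)@n)/(d@n))[:,None]; X.append(1000*Rs.inv().apply(w-m))
    X=np.array(X); print(t,"x",X[:,:,0].mean(1),"y",X[:,:,1].mean(1),"w",X[:,0,1]-X[:,1,1])
E
```

```text
15 x [ -2.0239 -46.1516 -90.9281] y [-0.0352 -0.6083 -0.5521] w [54.6838 56.865  56.6733]
15 x [ -2.3436 -46.2526 -91.9729] y [-0.9761  0.3142 -0.3472] w [59.3339 57.0246 56.5402]
15.8 x [ -1.8964 -46.5327 -91.9998] y [-0.0358 -0.6087 -0.5517] w [54.6895 57.0022 56.9338]
15.8 x [ -2.2296 -46.8679 -93.5222] y [-0.9767  0.3165 -0.3449] w [59.3418 57.1739 56.824 ]
```

```bash
python3 - <<'E'
from h import *
a=cv2.imread("pics/side0.png");b=cv2.imread("pics/s7.png")
for n,(x,y,w,h) in dict(tester=(268,200,30,40),cards=(396,280,34,42),tin=(332,292,48,44),candle=(386,230,34,44)).items():
    t=a[y:y+h,x:x+w]; r=cv2.matchTemplate(b[y-8:y+h+8,x-8:x+w+8],t,5); print(n,np.array(cv2.minMaxLoc(r)[3])-8,r.max())
env.close_job()
E
```

```text
tester [0 0] 0.9850649
cards [0 0] 0.99957854
tin [0 0] 0.99935067
candle [0 0] 0.9995236
the job is handed in; nothing more can be done
```

The display is turned to the brass pointer, the wooden slat is on the slope as the third course, and I've handed the job in. The robot clock stood at about 37 s of the 56 s allowed.

- **Turning:** I turned the disc about 90° clockwise by its post. It first came to rest about 2° short of the pointer, so I took hold of the post again, turned it the last bit and let go. It then measured within about 1° of the pointer. It stayed where I let go of it, so I judged the click from the angle and did not feel it directly.
- **Slat:** I picked up the wooden slat, not the turquoise lookalike, and laid it brass plate downhill.
    - **Lower edge:** it is about 0.5–1 mm low of the dark line, going by the course spacing. The absolute fit says about 2 mm low, so the two checks disagree slightly.
    - **Sides:** they are in line to about 1 mm.
    - **Angle:** it is within about 0.5° of the slats below in yaw. The fitted tilt was 13.8° against 15.8° below, within what I could measure, and the side view shows it lying flat.
- **Bystanders:** the tester candle, lidded candle, tin and card box did not shift (0 px in the side view). The gripper was open and clear of everything at hand-in.

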